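Seat a tumbler barrel's double lid, then hold the outer lid clear

ROBOT

A 6-joint arm with a two-finger parallel gripper is mounted at the origin on the work surface. World frame = base frame: x ahead of the robot, y to its left, z up, the work surface at z = 0. Lengths are in mm, angles in rad, forces in N, time in s.
With the tool pointing down it reaches from about 300 to 775 mm from the base axis. Payload 14.6 kg.
Tool frame: the origin (TCP) lies at the very end of the fingers, on their centre line; the grasp point (between the pads) lies 19 mm behind it; z points along the fingers, y is the line along which they close (so a half turn about z gives the same grasp; the last joint's range is limited). The gripper opens to 94 mm and grips with 3 to 60 N. Pads are 16 mm wide; open, the fingers measure 119 mm over their backs; the gripper's body (75 mm by 177 mm) begins 78 mm behind the grasp point.
Start: joints at [-1.311, 0.3, 1.521, -0, 1.321, -0.067], TCP at [176.551, -520.883, 205.446] pointing down, gripper open.
Joint ranges: [-3.03, 3.03], [-0.79, 2.21], [0.23, 2.52], [-1.04, 4.18], [0, 3.07], [-2.55, 2.55]. Speed limits (rad/s): [2.22, 2.22, 2.57, 3.14, 3.14, 3.14].

INTERFACE

Orientations are given as [roll, pitch, yaw] about the fixed x, y, z axes, in that order (R = Rz(yaw) Ry(pitch) Rx(roll)).
In Python, from cell import manip, camera, get_calibration gives the robot as it stands. The module is installed in compiled form; this text tells all that it offers.
- The arm moves only by the tool jog_arm, never from a script. Its argument "plan" is one flat list of numbers, 6 for each row, row after row: the shift along the world's x, y, z in m, then the turn, a rotation vector about the world's x, y, z in degrees. A call has 1 to 20 rows; each row is the pose to reach, as a shift and turn from the pose commanded when the call began; what a row does not reach only later rows make up. A row lasts 1/10 s, in which the tool goes at most 50 mm and 8.59 degrees, less where a joint would pass 70% of its speed; a pose out of reach is approached as far as the arm can. A call with a gripper value outside its range is refused whole. "claw" is the finger opening in m, from 0 to 0.094, set as the call begins (left out, the last holds). The fingers move at their own pace and stop on an object; "force" is the grip in N (left out, the last holds). Time passes only in rows, so rows that repeat a pose let the fingers close. It gives the time, the measured TCP pose, the force, the opening and the grip force at its end, in the units of the state.
- manip.read_state(): the state, without advancing time (a new reading comes with each control period).
- camera(name): name is "scene" or "top"; returns (picture, depth): 420x560x3 uint8, red, green, blue; 420x560 float32, mm along the optical axis (not along the pixel's ray), 0 where there is no reading.
- get_calibration(name): a dict with "fx", "fy", "cx", "cy" (pixels), "origin" and "attitude" of the camera in the world. Camera axes: x right, y down, z forward; pixel columns grow to the right and rows downward; lengths in mm; the calibration is good to about 2 mm. A picture is of the moment at which its call begins. get_calibration takes no time and is no camera call.
- manip.sign_off(): hands the job in; it is judged then, once.
The state is a dict: "clock": time; "joints": joint angles; "qd": joint speeds; "effort": joint torques, N m; "eef_pos": TCP position; "eef_rot": TCP orientation; "wrist_force": force on the tool from outside, world axes, zero at the start; "moment": the same for the moment, N m; "finger_gap": finger opening in mm; "finger_force": force on a finger pad.
Only numpy, scipy, OpenCV 4.12 (cv2) and the standard library are available. Lean on these libraries where they do the work, as an engineer would, in place of code of your own. Each camera call takes 0.05 s, during which the arm holds its last target. There are 200 camera calls.

TASK

The open rubber tumbler barrel is loaded: fetch its nested pair of lids (inner lid with a threaded stud, outer lid slipped over it), keep the two together, and lower them gently, without dropping, onto the barrel until the inner lid is fully home in the mouth with the outer lid down on it, and let go of the stud. Then take hold of the outer lid alone, lift it up off the stud while the inner lid stays seated, and finish still holding the outer lid level over the barrel, clear above the top of the stud, so that the seal can be looked over before the nut goes on. Do not shove or tip the barrel, and leave everything else on the bench where it is.

Things in the scene. Friction and masses are not known exactly. Their poses are not given: they have to be found in the camera images.
- barrel: The open tumbler barrel: black rubber pot standing loose and upright on the bench, about 1.8 kg loaded, 118 mm outside diameter (121 over its hoops), 100 mm tall, wall 8 mm, flat rim, mouth 100 mm across. Origin at the centre of its underside, z up. (A second, lidded barrel lies on its side on the tumbler drive: not this one.)
- barrel_rim (a point): Centre of the barrel's mouth, level with its rim. The inner lid is home when its flange rests on this rim: its origin is then 14 mm below this point (86 mm above the barrel's underside), with about 3 mm of side play.
- inner_lid: Inner lid, under the outer one at the start, upright on the bench: rubber plug 94 mm in diameter (82 at its foot), 14 mm deep (z 0 to 14 mm); steel flange 112 mm in diameter, z 14 to 18, that rests on the barrel's rim; threaded stud 14 mm in diameter on its axis, z 18 to 63. About 0.32 kg. Origin at the centre of the plug's underside, z up.
- stud_tip (a point): Top of the inner lid's stud, on its axis. Nested, the top 24 mm of the stud stands out above the outer lid's hub. Lifted by the stud, the inner lid carries the outer lid on its flange, where it just lies by its own weight: nothing fastens the lids to each other.
- outer_lid: Outer lid, loose on the inner lid's flange: spun steel cover 136 mm in diameter, plate z 0 to 3 mm, turned-down rim z -12 to 0 (130 mm inside), upright round knurled grip hub in the middle, 44 mm in diameter, z 3 to 21. About 0.20 kg. Origin at the centre of the plate's underside, z up; nested, it is 18 mm above the inner lid's origin.
- hub_top (a point): Centre of the top of the outer lid's hub, 21 mm above its origin. A 22 mm hole runs right down through hub and plate; the stud passes it freely, with 4 mm of play all round.
- lid_nut: Bystander: knurled steel nut for the stud, 30 mm in diameter, 16 mm tall, flat on the bench between the barrel and the lids. Origin at the centre of its underside.
- heat_sink: Bystander: finned aluminium heat sink 50 x 50 x 26 mm on the bench between the barrel and the lids. Origin at the centre of its underside.
- parts_bowl: Bystander: round stainless magnetic parts bowl with a few screws, 140 mm in diameter, 40 mm tall, behind the work area. Origin at the centre of its underside. (Fixed equipment stands round the work area: toolbox at the right side, vice at the rear right, tumbler drive at the rear left, bench supply at the left side, all under 215 mm tall.)
- multimeter: Bystander: blue multimeter lying on its back, 180 (its x) x 86 (its y) x 50 mm, behind the work area. Origin at the centre of its underside.
- screwdriver: Bystander: screwdriver with a black handle lying on the bench at the left, 210 mm long (its x, blade to +x), handle 26 mm in diameter. Origin at mid length, on the bench.
- wrench: Bystander: steel wrench lying on the bench at the right, 190 mm long (its x), 38 mm wide, 8 mm thick. Origin at mid length, on the bench.
Things that resemble listed ones, but are neither listed nor needed, are in the scene too. What is shaped like the outer_lid but brown, green or purple is not meant.

How it is judged:
By the outcome, as a careful person would: the job done as asked, in the order asked, and still so for the second after the job is handed in, while the arm keeps its last pose, push and grip.
It also fails if it takes over 54 s, if anything falls off the work surface, if the arm or the gripper's body presses on something with over 40 N, if the wrist force passes 120 N, or if a joint passes its speed limit or range.

## Working session

There is one attempt and no reset: what is moved stays moved. The work goes in short steps, Python scripts to look and compute and a tool call to move; the robot and the scene stay as the last step left them, time stands still between calls to the robot, and variables do not carry over. Pictures are saved under pics/ and viewed, at most 10 in all, crops included, and the job is handed in when it is done.

Besides the shell and the picture viewer there is one more tool, called in YAML: its name, and indented under it one key for each argument. jog_arm: Moves the arm, as the interface text tells. Its arguments: {"type":"object","properties":{"plan":{"type":"array"},"claw":{"type":"number"},"force":{"type":"number"}},"required":["plan"]}

```bash
mkdir -p pics
cat > h.py <<'E'
import numpy as np, cv2
from cell import manip, camera, get_calibration
def cal(n):
    c=get_calibration(n); A=np.array(c["attitude"],float)
    if A.shape!=(3,3):
        from scipy.spatial.transform import Rotation as R
        A=R.from_euler('xyz',A.ravel()).as_matrix() if A.size==3 else R.from_quat(A).as_matrix()
    return c,A,np.array(c["origin"],float)
def ray(n,u,v):
    c,A,o=cal(n); return o,A@np.array([(u-c["cx"])/c["fx"],(v-c["cy"])/c["fy"],1.])
def plane(n,u,v,z):
    o,d=ray(n,u,v); return o+d*(z-o[2])/d[2]
def cloud(n,depth):
    c,A,o=cal(n); v,u=np.mgrid[:420,:560]
    P=np.stack([(u-c["cx"])/c["fx"]*depth,(v-c["cy"])/c["fy"]*depth,depth],-1)
    return P@A.T+o
def proj(n,p):
    c,A,o=cal(n); q=A.T@(np.array(p,float)-o); return c["cx"]+c["fx"]*q[0]/q[2], c["cy"]+c["fy"]*q[1]/q[2]
E
python3 - <<'E'
from h import *
for n in("scene","top"):
    print(get_calibration(n)); p,d=camera(n); cv2.imwrite(f"pics/{n}0.png",p[:,:,::-1]); np.save(n+"0.npy",d)
print(manip.read_state())
E
```

```text
{'fx': 418.04296872682664, 'fy': 418.04296872682664, 'cx': 285.0967245101106, 'cy': 213.98312371537213, 'origin': array([1366.13804748,  322.5736162 ,  840.86959275]), 'attitude': array([-2.27653733,  0.01146076,  1.88454044])}
{'fx': 452.27498986103774, 'fy': 452.27498986103774, 'cx': 280.37100621430926, 'cy': 215.21525346724425, 'origin': array([ 241.17630369,   60.65457141, 1383.4555893 ]), 'attitude': array([-2.92138389, -0.00366785, -1.61685108])}
{'clock': 0.1, 'joints': array([-1.31061005e+00,  3.00431076e-01,  1.52153819e+00, -3.53673824e-06,
        1.32068330e+00, -6.65886448e-02]), 'qd': array([ 0.00109967, -0.00080242,  0.00156488,  0.00043805,  0.00042487,
        0.00085347]), 'effort': array([ 7.13068366e-04, -5.32645297e+01, -3.53278971e+01,  7.09955301e-02,
        2.35056173e-02, -5.92326342e-05]), 'eef_pos': array([ 176.48502494, -520.66213363,  204.92642476]), 'eef_rot': array([-3.14053487e+00, -6.71072490e-05,  3.26775760e-01]), 'wrist_force': array([ 0.29799426, -0.73917431, -0.85038919]), 'moment': array([0.00055402, 0.0217983 , 0.01073887]), 'finger_force': 0.0, 'finger_gap': 93.6698520501871}
```

View pics/scene0.png

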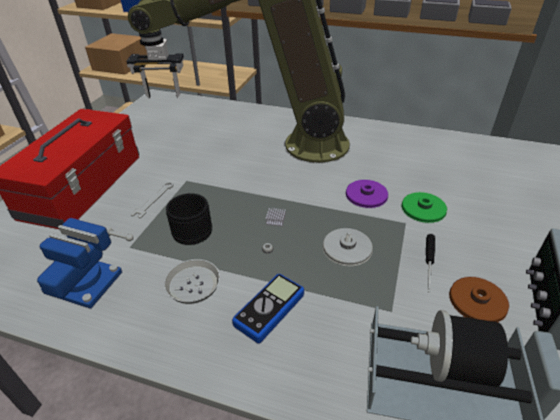

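View pics/top0.png

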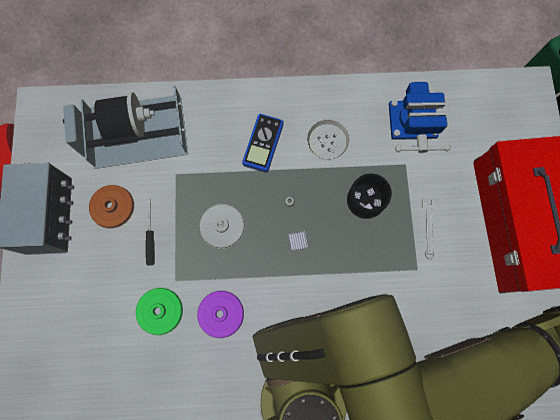

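The scene view shows the open barrel at (189,218) and the lids at (348,245). In the top view they are at (369,197) and (222,226). Lid-shaped candidates in the top view are grey (222,226), brown (111,206), green (159,311) and purple (220,314). Only the grey one fits: it's steel, has a stud in its hub, and the other colours are excluded. Next I measure it and confirm in a crop.

```bash
cat > m.py <<'E'
from h import *
def circ(pts):
    A=np.c_[2*pts,np.ones(len(pts))]; s=np.linalg.lstsq(A,(pts**2).sum(1),rcond=None)[0]; return s[0],s[1],np.sqrt(s[2]+s[0]**2+s[1]**2)
def outline(n,mask,z):
    cs,_=cv2.findContours(mask.astype(np.uint8),cv2.RETR_EXTERNAL,cv2.CHAIN_APPROX_NONE); c=max(cs,key=cv2.contourArea)[:,0]
    p=np.array([plane(n,u,v,z)[:2] for u,v in c]); return circ(p)
E
python3 - <<'E'
from m import *
for n,lu,bu in(("top",(222,226),(369,197)),("scene",(348,245),(189,218))):
    im=cv2.imread(f"pics/{n}0.png"); d=np.load(n+"0.npy"); P=cloud(n,d)
    yy,xx=np.mgrid[:420,:560]
    near=lambda c,r:(abs(xx-c[0])<r)&(abs(yy-c[1])<r)
    m=near(lu,45)&(P[...,2]>12)&(d>0); q=P[m]; print(n,"lid",m.sum(),q.max(0),q.min(0),[round(np.percentile(q[:,2],k),1) for k in(5,50,95,99)])
    pl=m&(abs(P[...,2]-35)<7); print(" plate circ",outline(n,pl,35))
    for a,b in((46,60),(62,95)):
        s=m&(P[...,2]>a)&(P[...,2]<b); print(" band",a,b,s.sum(),P[s].mean(0) if s.any() else 0, np.argwhere(s).mean(0))
    b=near(bu,45)&(P[...,2]>92)&(P[...,2]<110); q=P[b]; print(" barrel",b.sum(),outline(n,b,100),q.mean(0),q.min(0),q.max(0),np.median(q[:,2]))
    i=near(bu,30)&(P[...,2]>20)&(P[...,2]<80)&(np.hypot(P[...,0]-q[:,0].mean(),P[...,1]-q[:,1].mean())<42); print(" inside z",np.percentile(P[i][:,2],[50,99]) if i.any() else 0)
    print(" bench z",np.median(P[near((bu[0]+50 if n=="scene" else bu[0]-45,bu[1]),6)][:,2]))
c=[cv2.resize(cv2.imread(f"pics/{n}0.png")[v-35:v+35,u-35:u+35],(380,380),interpolation=cv2.INTER_CUBIC) for n,u,v in(("top",222,226),("scene",348,245))]
cv2.imwrite("pics/crop.png",np.hstack(c))
E
```

```text
top lid 1507 [590.20954203 315.51156246  67.34717706] [454.78838968 155.49682604  12.01780397] [np.float64(15.5), np.float64(20.3), np.float64(37.7), np.float64(55.8)]
 plate circ (np.float64(521.5990821557941), np.float64(223.91453173022768), np.float64(21.435267221722363))
 band 46 60 11 [521.86196963 223.59290291  55.64478701] [223.09090909 220.09090909]
 band 62 95 5 [520.94496235 223.37406776  64.38861409] [222.8 219.8]
 barrel 325 (np.float64(584.511496097094), np.float64(-227.72780482409098), np.float64(57.450541910489726)) [ 583.90876638 -228.33908632   97.83755048] [ 527.23787728 -286.62055616   92.15631045] [ 643.54335684 -170.54677235  104.45519176] 97.8606633100917
 inside z [24.7321265  30.73180624]
 bench z -0.8963193075094296
scene lid 1477 [722.02281785 289.48161366  64.9244469 ] [294.59654629 151.81854415  12.044883  ] [np.float64(15.0), np.float64(21.6), np.float64(39.7), np.float64(60.0)]
 plate circ (np.float64(526.2071103280878), np.float64(222.7933071478381), np.float64(21.66135201961458))
 band 46 60 21 [527.31486277 222.16644549  53.19403533] [236.14285714 348.28571429]
 band 62 95 10 [524.28962581 222.35267884  63.39858593] [232.7 348.9]
 barrel 389 (np.float64(590.2138286483854), np.float64(-227.5291449691406), np.float64(60.06044054253544)) [ 590.83803886 -227.8312599    98.46760367] [ 528.18111142 -288.93948036   92.01716754] [ 647.3253624  -170.05214259  103.82584792] 99.07413455384881
 inside z 0
 bench z 1.3218244212160926
```

View pics/crop.png

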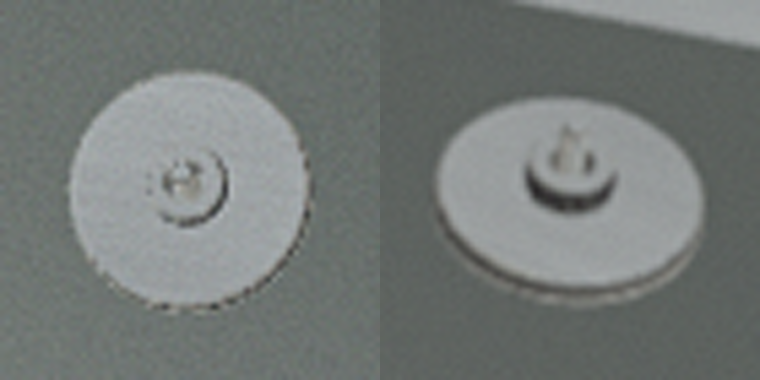

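The crop confirms it: a grey steel lid with a stud standing out of its hub, in both the top and scene views. I'll go above it, closing along x, which is the less certain axis.

jog_arm:
  plan: [0.3465, 0.744, 0.02, 0, 0, 71.3, 0.3465, 0.744, 0.02, 0, 0, 71.3, 0.3465, 0.744, 0.02, 0, 0, 71.3, 0.3465, 0.744, 0.02, 0, 0, 71.3, 0.3465, 0.744, 0.02, 0, 0, 71.3, 0.3465, 0.744, 0.02, 0, 0, 71.3, 0.3465, 0.744, 0.02, 0, 0, 71.3, 0.3465, 0.744, 0.02, 0, 0, 71.3, 0.3465, 0.744, 0.02, 0, 0, 71.3, 0.3465, 0.744, 0.02, 0, 0, 71.3, 0.3465, 0.744, 0.02, 0, 0, 71.3, 0.3465, 0.744, 0.02, 0, 0, 71.3, 0.3465, 0.744, 0.02, 0, 0, 71.3, 0.3465, 0.744, 0.02, 0, 0, 71.3, 0.3465, 0.744, 0.02, 0, 0, 71.3, 0.3465, 0.744, 0.02, 0, 0, 71.3, 0.3465, 0.744, 0.02, 0, 0, 71.3, 0.3465, 0.744, 0.02, 0, 0, 71.3, 0.3465, 0.744, -0.09, 0, 0, 71.3, 0.3465, 0.744, -0.09, 0, 0, 71.3]
  claw: 0.05
  force: 30

```text
clock: 2.1
eef_pos: [523.1, 222.6, 124.9]
eef_rot: [3.139, -0.001, 1.571]
wrist_force: [0.9, -0.5, -0.2]
finger_gap: 50.2
finger_force: 0.0
```

jog_arm:
  plan: [0, 0, -0.02, 0, 0, 0, 0, 0, -0.04, 0, 0, 0, 0, 0, -0.045, 0, 0, 0, 0, 0, -0.045, 0, 0, 0]

```text
clock: 2.5
eef_pos: [522.8, 222.5, 80.3]
eef_rot: [-3.141, 0.0, 1.571]
wrist_force: [0.8, 0.7, 0.2]
finger_gap: 49.8
finger_force: 0.0
```

Run:
```python
from h import *
p,d=camera("scene"); cv2.imwrite("pics/a.png",cv2.resize(p[180:290,280:420,::-1],(760,597),interpolation=cv2.INTER_CUBIC))
s=manip.read_state(); print(s["eef_pos"],s["wrist_force"])
```

```text
[523.24513221 222.78056774  81.19971074] [-0.50347856 -0.42871912  0.29622035]
```

View pics/a.png

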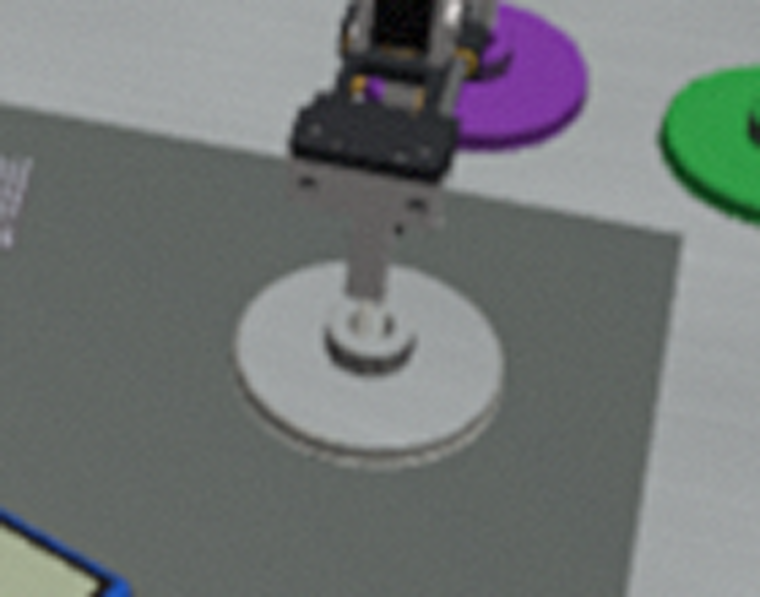

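The fingers straddle the stud (crop at about (367,300)), aligned in y. I'll descend to 43 mm and close.

jog_arm:
  plan: [0, 0, -0.015, 0, 0, 0, 0, 0, -0.03, 0, 0, 0, 0, 0, -0.037, 0, 0, 0, 0, 0, -0.037, 0, 0, 0, 0, 0, -0.037, 0, 0, 0]

```text
clock: 3.05
eef_pos: [523.1, 223.2, 43.4]
eef_rot: [-3.141, 0.0, 1.571]
wrist_force: [0.4, -0.4, -0.1]
finger_gap: 49.9
finger_force: 0.0
```

jog_arm:
  plan: [0, 0, 0, 0, 0, 0, 0, 0, 0, 0, 0, 0, 0, 0, 0, 0, 0, 0, 0, 0, 0, 0, 0, 0, 0, 0, 0, 0, 0, 0, 0, 0, 0, 0, 0, 0, 0, 0, 0, 0, 0, 0, 0, 0, 0, 0, 0, 0]
  claw: 0.006
  force: 40

```text
clock: 3.85
eef_pos: [523.0, 223.1, 43.5]
eef_rot: [-3.141, -0.0, 1.571]
wrist_force: [-2.2, 0.3, 3.2]
finger_gap: 12.9
finger_force: 40.0
```

jog_arm:
  plan: [0, 0, 0.004, 0, 0, 0, 0, 0, 0.012, 0, 0, 0, 0, 0, 0.024, 0, 0, 0, 0, 0, 0.038, 0, 0, 0, 0, 0, 0.054, 0, 0, 0, 0, 0, 0.07, 0, 0, 0, 0, 0, 0.086, 0, 0, 0, 0, 0, 0.102, 0, 0, 0, 0, 0, 0.118, 0, 0, 0, 0, 0, 0.13, 0, 0, 0, 0, 0, 0.137, 0, 0, 0, 0, 0, 0.14, 0, 0, 0, 0, 0, 0.14, 0, 0, 0]

```text
clock: 5.15
eef_pos: [523.0, 223.1, 183.5]
eef_rot: [-3.142, 0.0, 1.571]
wrist_force: [0.6, 0.1, -4.8]
finger_gap: 12.9
finger_force: 40.0
```

Run:
```python
from m import *
s=manip.read_state(); print(s["eef_pos"],s["wrist_force"],s["moment"],s["finger_gap"])
p,d=camera("scene"); cv2.imwrite("pics/b.png",cv2.resize(p[130:290,260:440,::-1],(675,600),interpolation=cv2.INTER_CUBIC))
```

```text
[523.02222936 223.07767668 183.46983658] [ 0.60684753  0.0749838  -4.81122842] [-0.03546931 -0.10055028  0.00601247] 12.938728260476218
```

View pics/b.png

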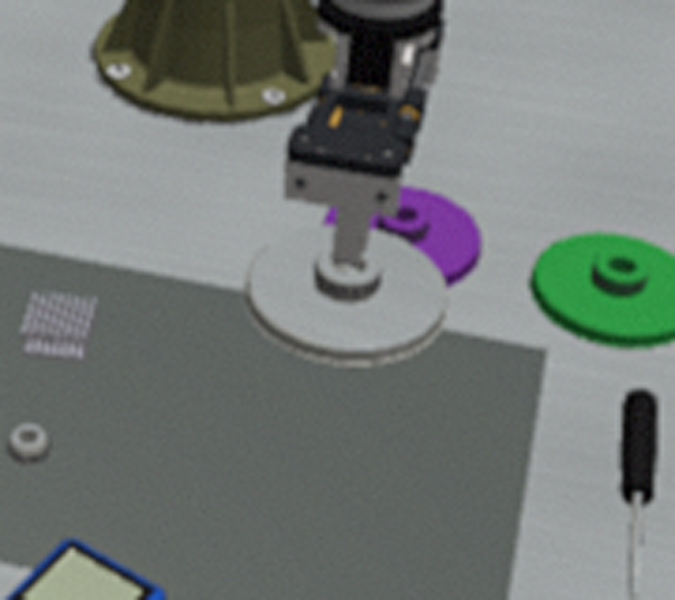

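The wrist reads about 5 N, so both lids are lifted, nested and level (crop (347,290)). Carrying them over the barrel.

jog_arm:
  plan: [0.0003, -0.002, 0, 0, 0, 0, 0.0013, -0.009, 0, 0, 0, 0, 0.003, -0.02, 0, 0, 0, 0, 0.005, -0.036, 0, 0, 0, 0, 0.008, -0.056, 0, 0, 0, 0, 0.0115, -0.081, 0, 0, 0, 0, 0.0155, -0.108, 0, 0, 0, 0, 0.0195, -0.137, 0, 0, 0, 0, 0.0237, -0.167, 0, 0, 0, 0, 0.0278, -0.196, 0, 0, 0, 0, 0.032, -0.225, 0, 0, 0, 0, 0.036, -0.255, 0, 0, 0, 0, 0.04, -0.284, 0, 0, 0, 0, 0.0445, -0.313, 0, 0, 0, 0, 0.0485, -0.342, 0, 0, 0, 0, 0.0525, -0.37, 0, 0, 0, 0, 0.056, -0.394, 0, 0, 0, 0, 0.059, -0.415, 0, 0, 0, 0, 0.061, -0.43, 0, 0, 0, 0, 0.0627, -0.441, 0, 0, 0, 0]

```text
clock: 7.2
eef_pos: [585.3, -219.6, 183.3]
eef_rot: [-3.141, -0.0, 1.57]
wrist_force: [0.4, 0.2, -5.3]
finger_gap: 13.2
finger_force: 40.0
```

jog_arm:
  plan: [0.0008, -0.006, 0, 0, 0, 0, 0.0012, -0.009, 0, 0, 0, 0, 0.0013, -0.0097, 0, 0, 0, 0, 0.0013, -0.0097, 0, 0, 0, 0, 0.0013, -0.0097, 0, 0, 0, 0]

```text
clock: 7.7
eef_pos: [587.1, -227.0, 183.5]
eef_rot: [3.142, -0.0, 1.572]
wrist_force: [-0.3, -0.2, -4.5]
finger_gap: 13.0
finger_force: 40.0
```

Run:
```python
from m import *
s=manip.read_state(); print(s["eef_pos"],s["wrist_force"],s["moment"],s["finger_gap"])
p,d=camera("top"); p2,d2=camera("scene")
cv2.imwrite("pics/t1.png",p[:,:,::-1]);cv2.imwrite("pics/s1.png",p2[:,:,::-1])
a=cv2.resize(p[130:270,310:440,::-1],(371,400),interpolation=cv2.INTER_CUBIC)
b=cv2.resize(p2[130:270,110:260,::-1],(428,400),interpolation=cv2.INTER_CUBIC)
cv2.imwrite("pics/c.png",np.hstack([a,b]))
```

```text
[ 587.10588717 -227.04711844  183.52231207] [-0.33615491 -0.18306258 -4.52645728] [-0.05091621 -0.07614741  0.00691036] 13.045692412328643
```

View pics/c.png

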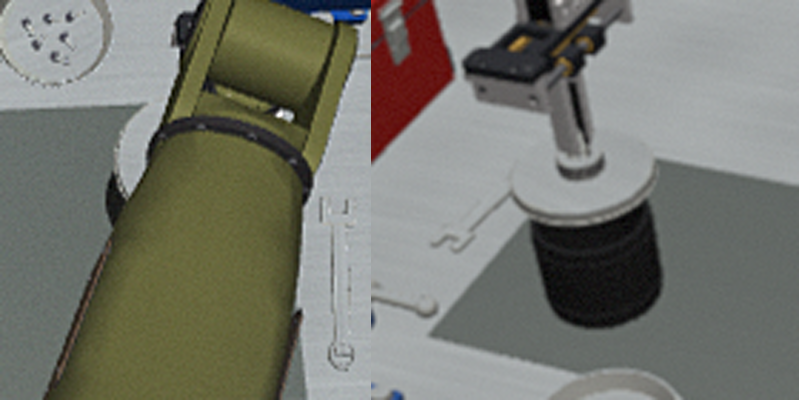

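Top view is blocked by the arm. The scene crop shows the lids level over the barrel (crop (585,185)). I'll refine the barrel and lid offsets from the stored views.

Run:
```python
from m import *
from scipy.optimize import least_squares
yy,xx=np.mgrid[:420,:560]
def fit(p,r):
    f=least_squares(lambda c:np.hypot(p[:,0]-c[0],p[:,1]-c[1])-r,p.mean(0),loss="soft_l1"); return f.x.round(1),round(np.abs(f.fun).mean(),1)
def ext(n,mask,z,r):
    cs,_=cv2.findContours(mask.astype(np.uint8),cv2.RETR_EXTERNAL,cv2.CHAIN_APPROX_NONE); c=max(cs,key=cv2.contourArea)[:,0]
    return fit(np.array([plane(n,u,v,z)[:2] for u,v in c]),r), c.min(0),c.max(0)
for n,lu,bu,f in(("top",(222,226),(369,197),"top0"),("scene",(348,245),(189,218),"scene0"),("scene",(0,0),(0,0),"s1")):
    im=cv2.imread(f"pics/{f}.png").astype(int); g=im.mean(2)
    near=lambda c,r:(abs(xx-c[0])<r)&(abs(yy-c[1])<r)
    if f=="s1":
        # lid now: bright, within crop around (204,193)
        m=near((210,197),37)&(g>135)&(yy>182); 
        print("lid now",ext(n,m,161,68)); continue
    m=near(lu,34)&(g>140)
    print(n,"lid",ext(n,m,21,68.), "tip px",proj(n,(523,223,63)))
    d=np.load(n+"0.npy"); P=cloud(n,d)
    rim=near(bu,40)&(abs(P[...,2]-100)<4); q=P[rim][:,:2]; r=np.hypot(*(q-q.mean(0)).T)
    print("  rim depth",fit(q[r<70],54.5))
    dark=near(bu,45)&(g<70)
    if n=="top":
        print("  dark",ext(n,dark,97,60))
    else:
        print("  dark ext",ext(n,dark,97,60)[1:],"pred", [proj(n,(587,-228,z)) for z in(0,100)])
        cs,_=cv2.findContours(dark.astype(np.uint8),cv2.RETR_EXTERNAL,cv2.CHAIN_APPROX_NONE); c=max(cs,key=cv2.contourArea)[:,0]
        up=c[c[:,1]<212]; print("  upper arc",fit(np.array([plane(n,u,v,100)[:2] for u,v in up]),59))
```

```text
top lid ((array([523.4, 224.6]), np.float64(2.6)), array([200, 204], dtype=int32), array([243, 246], dtype=int32)) tip px (np.float64(219.97236686210948), np.float64(222.21394704260837))
  rim depth (array([ 585.4, -228.1]), np.float64(2.0))
  dark ((array([ 577.8, -221. ]), np.float64(6.2)), array([347, 173], dtype=int32), array([391, 218], dtype=int32))
scene lid ((array([525.2, 221.4]), np.float64(3.6)), array([324, 229], dtype=int32), array([371, 261], dtype=int32)) tip px (np.float64(349.21589603985365), np.float64(232.5435627586578))
  rim depth (array([ 588.2, -228.9]), np.float64(2.3))
  dark ext (array([166, 193], dtype=int32), array([211, 244], dtype=int32)) pred [(np.float64(192.92767809107033), np.float64(231.3510577749122)), (np.float64(187.43726630424737), np.float64(205.25426348838613))]
  upper arc (array([ 590.1, -227.7]), np.float64(1.6))
lid now ((array([ 601.9, -148.8]), np.float64(20.7)), array([174, 183], dtype=int32), array([246, 204], dtype=int32))
```

jog_arm:
  plan: [0, -0.0005, -0.004, 0, 0, 0, 0, -0.0005, -0.012, 0, 0, 0, 0, -0.0005, -0.022, 0, 0, 0, 0, -0.0005, -0.03, 0, 0, 0, 0, -0.0005, -0.034, 0, 0, 0, 0, -0.0005, -0.036, 0, 0, 0, 0, -0.0005, -0.038, 0, 0, 0, 0, -0.0005, -0.04, 0, 0, 0, 0, -0.0005, -0.042, 0, 0, 0, 0, -0.0005, -0.042, 0, 0, 0]

```text
clock: 8.8
eef_pos: [587.0, -228.0, 141.2]
eef_rot: [-3.141, -0.0, 1.571]
wrist_force: [0.5, -0.3, -5.0]
finger_gap: 12.9
finger_force: 40.0
```

Run:
```python
from m import *
s=manip.read_state(); print(s["eef_pos"],s["eef_rot"],s["wrist_force"],s["moment"],s["finger_gap"])
p2,d2=camera("scene")
cv2.imwrite("pics/d.png",cv2.resize(p2[130:270,110:260,::-1],(640,597),interpolation=cv2.INTER_CUBIC))
```

```text
[ 586.98067587 -228.04839963  141.24376368] [-3.14134202e+00 -1.26611658e-04  1.57118204e+00] [ 0.5159502  -0.34132894 -5.02667386] [-0.02230656 -0.05486117 -0.01536025] 12.945865404891244
```

View pics/d.png

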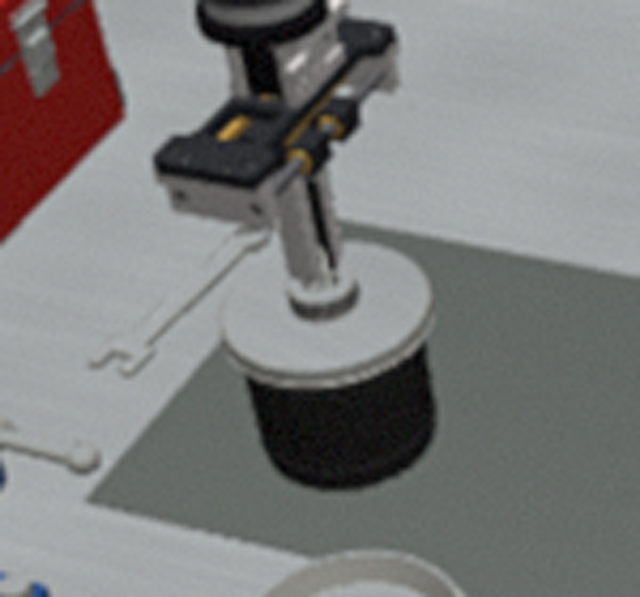

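Plug foot is entering the mouth, and the lids are level with no contact force. I'll go on down in small steps.

jog_arm:
  plan: [0, 0, -0.0015, 0, 0, 0, 0, 0, -0.003, 0, 0, 0, 0, 0, -0.0045, 0, 0, 0, 0, 0, -0.006, 0, 0, 0, 0, 0, -0.006, 0, 0, 0]

```text
clock: 9.35
eef_pos: [587.0, -228.1, 135.2]
eef_rot: [-3.141, -0.0, 1.571]
wrist_force: [-0.1, 0.0, -5.2]
finger_gap: 13.0
finger_force: 40.0
```

jog_arm:
  plan: [0, 0, -0.001, 0, 0, 0, 0, 0, -0.002, 0, 0, 0, 0, 0, -0.003, 0, 0, 0, 0, 0, -0.003, 0, 0, 0]

```text
clock: 9.75
eef_pos: [587.0, -228.1, 132.3]
eef_rot: [-3.141, -0.0, 1.571]
wrist_force: [-0.0, 0.3, -5.4]
finger_gap: 12.9
finger_force: 40.0
```

jog_arm:
  plan: [0, 0, -0.0005, 0, 0, 0, 0, 0, -0.001, 0, 0, 0, 0, 0, -0.0015, 0, 0, 0, 0, 0, -0.002, 0, 0, 0, 0, 0, -0.002, 0, 0, 0]

```text
clock: 10.25
eef_pos: [587.0, -228.1, 130.4]
eef_rot: [-3.142, -0.0, 1.571]
wrist_force: [-0.4, 0.3, -4.5]
finger_gap: 12.5
finger_force: 40.0
```

Going in freely without contact. About 1 mm left.

jog_arm:
  plan: [0, 0, -0.0004, 0, 0, 0, 0, 0, -0.0008, 0, 0, 0, 0, 0, -0.001, 0, 0, 0, 0, 0, -0.001, 0, 0, 0]

```text
clock: 10.65
eef_pos: [587.1, -228.1, 129.6]
eef_rot: [3.141, 0.0, 1.571]
wrist_force: [0.8, -0.5, -3.3]
finger_gap: 13.0
finger_force: 40.0
```

jog_arm:
  plan: [0, 0, -0.0003, 0, 0, 0, 0, 0, -0.0006, 0, 0, 0, 0, 0, -0.0006, 0, 0, 0]

```text
clock: 10.95
eef_pos: [587.1, -228.1, 129.5]
eef_rot: [3.141, 0.0, 1.571]
wrist_force: [-2.6, 2.0, 5.6]
finger_gap: 12.9
finger_force: 40.0
```

Contact at the expected height (129.5 mm): it's home. Release in place, opening wide enough for the hub.

jog_arm:
  plan: [0, 0, 0, 0, 0, 0, 0, 0, 0, 0, 0, 0, 0, 0, 0, 0, 0, 0, 0, 0, 0, 0, 0, 0, 0, 0, 0, 0, 0, 0, 0, 0, 0, 0, 0, 0, 0, 0, 0, 0, 0, 0, 0, 0, 0, 0, 0, 0]
  claw: 0.075

```text
clock: 11.75
eef_pos: [587.1, -228.1, 128.8]
eef_rot: [3.142, -0.0, 1.571]
wrist_force: [-0.2, -0.2, 0.2]
finger_gap: 73.1
finger_force: 0.0
```

Run:
```python
from m import *
s=manip.read_state(); print(s["eef_pos"],s["wrist_force"],s["finger_gap"])
p2,d2=camera("scene"); P=cloud("scene",d2)
cv2.imwrite("pics/e.png",cv2.resize(p2[140:270,120:260,::-1],(640,594),interpolation=cv2.INTER_CUBIC))
m=(np.hypot(P[...,0]-588,P[...,1]+228)<65)&(np.hypot(P[...,0]-588,P[...,1]+228)>28)&(P[...,2]>90)&(P[...,2]<118)
q=P[m]; print(m.sum(),np.linalg.lstsq(np.c_[q[:,:2]-[588,-228],np.ones(len(q))],q[:,2],rcond=None)[0])
```

```text
[ 587.07329    -228.05378947  128.84829113] [-0.1894089  -0.15791976  0.17999269] 73.07556662179839
732 [-9.16419232e-03 -7.60972987e-03  1.07597338e+02]
```

View pics/e.png

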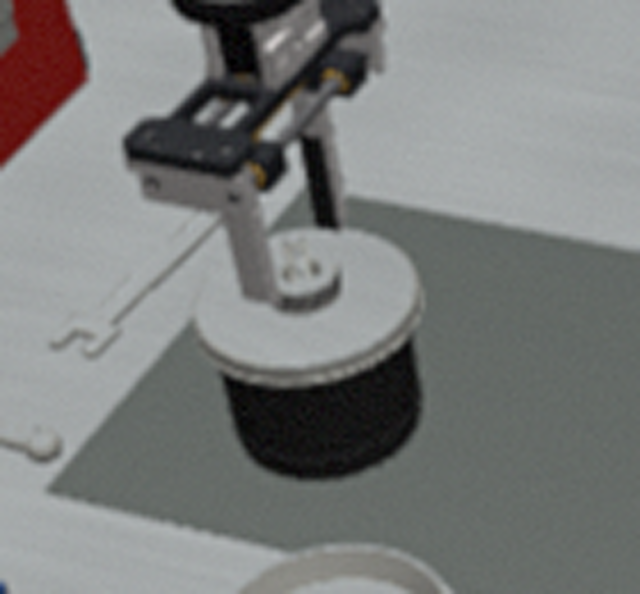

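The plate is at z=107.6 (expected 107) and level, so the lids are seated, and the stud is free. Next, lower to the hub and close.

jog_arm:
  plan: [0, 0, -0.004, 0, 0, 0, 0, 0, -0.009, 0, 0, 0, 0, 0, -0.014, 0, 0, 0, 0, 0, -0.017, 0, 0, 0, 0, 0, -0.018, 0, 0, 0, 0, 0, -0.018, 0, 0, 0]

```text
clock: 12.4
eef_pos: [587.0, -228.1, 110.7]
eef_rot: [-3.141, -0.0, 1.571]
wrist_force: [-0.7, -0.9, 0.1]
finger_gap: 74.8
finger_force: 0.0
```

jog_arm:
  plan: [0, 0, 0, 0, 0, 0, 0, 0, 0, 0, 0, 0, 0, 0, 0, 0, 0, 0, 0, 0, 0, 0, 0, 0, 0, 0, 0, 0, 0, 0, 0, 0, 0, 0, 0, 0, 0, 0, 0, 0, 0, 0, 0, 0, 0, 0, 0, 0]
  claw: 0.036
  force: 25

```text
clock: 13.2
eef_pos: [587.1, -228.1, 110.9]
eef_rot: [3.142, 0.0, 1.571]
wrist_force: [-0.8, -0.3, 0.9]
finger_gap: 43.6
finger_force: 25.0
```

jog_arm:
  plan: [0, 0, 0.001, 0, 0, 0, 0, 0, 0.003, 0, 0, 0, 0, 0, 0.006, 0, 0, 0, 0, 0, 0.01, 0, 0, 0, 0, 0, 0.015, 0, 0, 0, 0, 0, 0.02, 0, 0, 0, 0, 0, 0.025, 0, 0, 0, 0, 0, 0.025, 0, 0, 0]

```text
clock: 14.0
eef_pos: [587.4, -228.2, 136.8]
eef_rot: [3.14, 0.001, 1.571]
wrist_force: [-0.1, -0.4, -1.8]
finger_gap: 43.3
finger_force: 25.0
```

jog_arm:
  plan: [0, 0, 0.004, 0, 0, 0, 0, 0, 0.01, 0, 0, 0, 0, 0, 0.018, 0, 0, 0, 0, 0, 0.026, 0, 0, 0, 0, 0, 0.034, 0, 0, 0, 0, 0, 0.042, 0, 0, 0, 0, 0, 0.05, 0, 0, 0, 0, 0, 0.056, 0, 0, 0, 0, 0, 0.059, 0, 0, 0, 0, 0, 0.06, 0, 0, 0, 0, 0, 0.06, 0, 0, 0, 0, 0, 0.06, 0, 0, 0]

```text
clock: 15.2
eef_pos: [586.9, -228.0, 195.5]
eef_rot: [-3.141, -0.0, 1.571]
wrist_force: [-0.3, -0.3, -2.5]
finger_gap: 43.8
finger_force: 25.0
```

Run:
```python
from m import *
s=manip.read_state(); print(s["clock"],s["eef_pos"],s["wrist_force"],s["moment"],s["finger_gap"])
p2,d2=camera("scene"); P=cloud("scene",d2)
cv2.imwrite("pics/f.png",cv2.resize(p2[110:270,100:280,::-1],(675,600),interpolation=cv2.INTER_CUBIC))
r=np.hypot(P[...,0]-588,P[...,1]+228)
m=(r<66)&(r>28)&(P[...,2]>170)&(P[...,2]<205)
q=P[m]; print(m.sum(),np.linalg.lstsq(np.c_[q[:,:2]-[588,-228],np.ones(len(q))],q[:,2],rcond=None)[0])
m=(r<52)&(P[...,2]>90)&(P[...,2]<120); print(m.sum(),np.median(P[m][:,2]) if m.any() else 0)
```

```text
15.2 [ 586.93131993 -228.0145896   195.46418324] [-0.28282387 -0.26081522 -2.46531304] [-0.03181854 -0.05259628 -0.06072442] 43.777648667992665
821 [-1.67800245e-02 -1.61132528e-02  1.92172266e+02]
583 104.65880395813554
```

View pics/f.png

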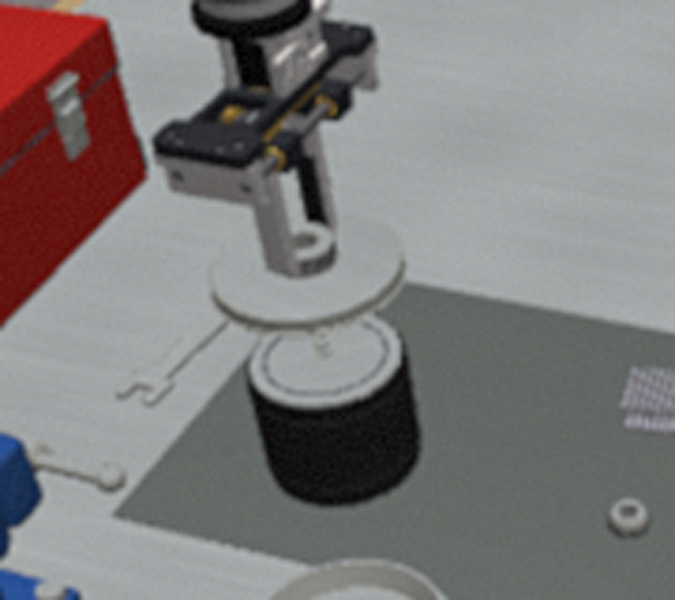

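The inner lid is seated (flange at z≈104, stud at crop (322,345)). The outer lid is held level, its rim about 28 mm above the stud tip. Handing in.

```bash
python3 -c "
from cell import manip; print(manip.sign_off())"
```

```text
the job is handed in; nothing more can be done
None
```

The job is handed in at about 15 s on the clock: the inner lid is seated in the barrel, and the outer lid is held level over it, its rim about 28 mm above the stud tip.

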